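# Gauge a centrifuge tube insert and present it bore up

## Robot

A 7-joint arm with a two-finger parallel gripper is mounted at the origin on a cart in front of the work surface, level with it; the furniture and walls round the work are solid. World frame = base frame: x ahead of the robot, y to its left, z up, the work surface at z = 0. Lengths are in m, angles in rad, forces in N, time in s.
With the tool pointing down it reaches from about 0.4 to 0.85 m from the base axis. Payload 10.4 kg.
Tool frame: the origin (TCP) lies between the finger pads; the fingertips stand 11 mm ahead of it and the grasp point (between the pads) lies 8 mm behind it; x points along the fingers, y is the direction in which the jaws open and shut, and the axes are right-handed (so a half turn about x gives the same grasp; the last joint's range is limited). The gripper opens to 87 mm and grips with 3 to 60 N. Pads are 19 mm wide; open, the fingers measure 117 mm over their backs; the gripper's body (75 mm by 190 mm) begins 51 mm behind the grasp point.
Start: joints at [1.258, 0.332, -0.065, 1.46, 0.022, 1.35, -0.088], TCP at [0.179, -0.599, 0.234] pointing down, gripper open.
Joint ranges: [-2.6, 2.6], [-0.5, 2.12], [-1.47, 1.34], [0.16, 2.42], [-1.27, 4.41], [0.06, 2.06], [-2.6, 2.6]. Speed limits (rad/s): [2.22, 2.22, 2.79, 2.79, 3.14, 3.14, 3.14].

## Interface

Orientations are given as a unit quaternion [x, y, z, w].
In Python, from bench import r, cams, ticket gives the robot as it stands. The module is installed in compiled form; this text tells all that it offers.
- The arm moves only by the tool drive_tool, never from a script. Its argument "moves" is text: rows parted by semicolons, each of 5 numbers parted by spaces: the shift along the world's x, y, z in m, then the turn about the world's z in degrees, then the closure, from 0 (fully open) to 1 (shut). In form: x y z twist grip; .... A call has 1 to 20 rows; each row shifts and turns the commanded pose from where the row before left it; what a row does not reach is not made up. A row lasts 1/8 s, in which the tool goes at most 62.5 mm and 10.7 degrees, less where a joint would pass 70% of its speed; a pose out of reach is approached as far as the arm can. A call is refused whole if a number of a shift passes 0.0625 or a number of a turn 10.7, either way. A call with a gripper value outside its range is refused whole. The fingers move at their own pace and stop on an object; "newtons" is the grip in N (left out, the last holds). Time passes only in rows, so rows that do not move let the fingers close. It gives the time, the measured TCP pose, the force and the opening at its end, in the units of the state.
- r.read_state(): the state, without advancing time (a new reading comes with each control period).
- cams.camera(name): name is "side" or "top" or "wrist"; returns a dict with "color" (480x640x3 uint8, red, green, blue), "fx", "fy", "cx", "cy" (pixels), "extrinsics" (4x4, takes a point from camera to world coordinates). Camera axes: x right, y down, z forward; pixel columns grow to the right and rows downward; lengths in m; the calibration is good to about 2 mm. A picture is of the moment at which its call begins. There is no depth.
- ticket.close_job(): hands the job in, once; it reports no verdict.
The state is a dict: "time": time; "joint_positions": joint angles; "joint_vel": joint speeds; "joint_torque": joint torques, N m; "ee_pos": TCP position; "eef_rot": TCP orientation; "ft_force": force on the tool from outside, world axes, zero at the start; "torque": the same for the moment, N m; "width": finger opening in m.
Only numpy, scipy, OpenCV 4.12 (cv2) and the standard library are available. Lean on these libraries where they do the work, as an engineer would, in place of code of your own. Each camera call takes 0.05 s, during which the arm holds its last target.

## Task

Drop the cracked cream tube insert into the red reject bin. Then take its blue replacement, whose two ends look alike, feel for the end with the blind bore by trying it gently on the horizontal pin of the bore gauge, and slide it on until it is fully home against the shoulder to prove the bore clear. Turn it so that the bore points straight up, ready for a sample tube, and finish while still holding it up like that in the gripper, well clear of the bench, the gauge and the bin; leave the other things on the bench where they are.

Things in the scene. Friction and masses are not known exactly. Their poses are not given: they have to be found in the camera images.
- sound_insert: blue tube insert: rounded square bar 44 x 44 x 72 mm, about 0.11 kg, lying on a flat side, pointing any way. Origin at its centre (22 mm above the bench), z axis along its length. One end has a central blind bore, 20 mm diameter, 50 mm deep, lined black; the other is closed, with a flush black foot as wide. Which end (+z or -z) is bored is not told: feel for it on the gauge pin
- cracked_insert: cracked insert of the same shape and size (44 x 44 x 72 mm), cream-yellow with dark crack lines on its sides, lying on a flat side. Origin at its centre, z along its length
- bore_gauge: bore gauge, fixed: black base plate 125 x 90 mm, 14 mm high (from 50 mm behind the origin to 75 mm in front, under the pin), with an aluminium post (52 mm wide, its top 80 mm above the bench) that carries a level steel pin. Origin on the bench about under the post's front face. Its own -x is the direction in which the pin points, away from the post; z up
- pin_root (a point): root of the pin: on its centre line in the face of its round shoulder (38 mm diameter), 60 mm above the bench; axes as bore_gauge. The pin, 16 mm diameter, reaches 48 mm along -x, its last 5 mm tapering to 7 mm. Insert fully home: its centre is 36 mm from here along -x; closed end against the pin's tip: 84 mm
- reject_bin: red open-topped plastic bin, fixed: 150 mm (its x) by 180 mm (its y) outside, 80 mm high, with a 6 mm lip round its top, walls and floor 3 mm. Origin on the bench under its centre
- clip_box: small open clear box of clips, 56 x 81 x 30 mm; bystander, origin at the centre of its underside
- log_pad: white tally pad, 149 x 106 x 12 mm; bystander, origin at the centre of its underside
- marker: white felt marker with a blue cap, 13 x 132 x 14 mm; bystander, origin at the centre of its underside
- tape_roll: roll of cream tape lying flat, 104 dia x 25 mm; bystander, origin at the centre of its underside
- tube_clamp: blue plastic ratchet clamp, 80 x 140 x 7 mm; bystander, origin at the centre of its underside
- bench_timer: white bench timer with three keys, 82 x 58 x 22 mm; bystander, origin at the centre of its underside
- tube_stripper: red-handled roller pliers, 58 x 156 x 13 mm; bystander, origin at the centre of its underside
Things that resemble listed ones, but are neither listed nor needed, are in the scene too. What is shaped like the cracked_insert but purple is not meant.

How it is judged:
By the outcome, as a careful person would: the job done as asked, in the order asked, and still so for the second after the job is handed in, while the arm keeps its last pose, push and grip.
It also fails if it takes over 72 s, if anything falls off the work surface, if the arm or the gripper's body presses on something with over 40 N, if the wrist force passes 120 N, or if a joint passes its speed limit or range.

## Working session

There is one attempt and no reset: what is moved stays moved. The work goes in short steps, Python scripts to look and compute and a tool call to move; the robot and the scene stay as the last step left them, time stands still between calls to the robot, and variables do not carry over. Pictures are saved under pics/ and viewed, and the job is handed in when it is done.

Besides the shell and the picture viewer there is one more tool, called after "Request:" as name(argument=value, ...), one argument or row to a line, values as JSON. drive_tool: Moves the arm, as the interface text tells. Its arguments: {"type":"object","properties":{"moves":{"type":"string"},"newtons":{"type":"number"}},"required":["moves"]}

```bash
ls; mkdir -p pics
cat > h.py <<'E'
import numpy as np, cv2
from bench import r,cams,ticket
def snap(n,f):
    c=cams.camera(n); cv2.imwrite('pics/'+f+'.png',cv2.cvtColor(c['color'],cv2.COLOR_RGB2BGR))
    np.savez('pics/'+f+'.npz',**{k:np.array(c[k]) for k in c}); return c
def ray(c,u,v,z):
    E=np.array(c['extrinsics']); d=E[:3,:3]@np.array([(u-c['cx'])/c['fx'],(v-c['cy'])/c['fy'],1]); o=E[:3,3]
    return o+d*(z-o[2])/d[2]
def proj(c,p):
    E=np.linalg.inv(np.array(c['extrinsics'])); q=E[:3,:3]@np.array(p)+E[:3,3]
    return c['fx']*q[0]/q[2]+c['cx'],c['fy']*q[1]/q[2]+c['cy']
def load(f): return dict(np.load('pics/'+f+'.npz'))
E
python3 - <<'E'
from h import *
for n in ['side','top','wrist']:
    c=snap(n,n+'0'); print(n,c['fx'],np.round(c['extrinsics'],3).tolist())
print(r.read_state())
E
```

```text
pics
side 568.5289558461704 [[-0.998, 0.023, -0.059, 0.599], [0.063, 0.396, -0.916, 1.611], [0.002, -0.918, -0.396, 0.764], [0.0, 0.0, 0.0, 1.0]]
top 506.8974067240689 [[-0.004, -0.982, 0.189, 0.285], [-1.0, 0.006, 0.01, 0.019], [-0.011, -0.189, -0.982, 1.282], [0.0, 0.0, 0.0, 1.0]]
wrist 398.71571808386153 [[0.286, -0.922, -0.26, 0.249], [-0.958, -0.276, -0.077, -0.578], [-0.001, 0.271, -0.963, 0.384], [0.0, 0.0, 0.0, 1.0]]
{'time': 0.15, 'joint_positions': array([ 1.25837354,  0.3326956 , -0.06469825,  1.46072027,  0.02161738,
        1.34991419, -0.08848382]), 'joint_vel': array([-8.75920718e-04, -3.97431265e-03, -7.19299924e-04, -2.70152887e-03,
       -4.96824418e-04, -2.65603644e-04,  1.61536733e-05]), 'joint_torque': array([ 1.61139644e-03, -6.23634982e+01,  2.52224406e-02, -3.90138030e+01,
       -6.11791410e-02,  3.73474241e-02,  1.07343326e-04]), 'ee_pos': array([ 0.17852969, -0.59867375,  0.23296956]), 'eef_rot': array([-0.69961857, -0.10248223,  0.69976848, -0.10176116]), 'ft_force': array([ 0.28781026, -0.27431507,  0.74525244]), 'torque': array([-0.00621204,  0.03993205,  0.02814956]), 'width': 0.0874791820960034}
```

View pics/top0.png

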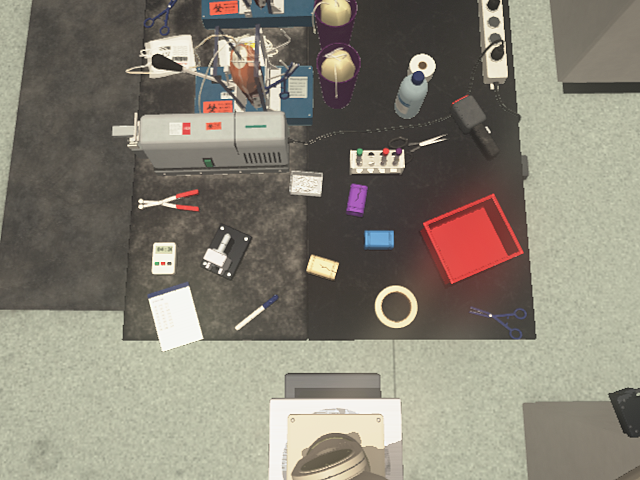

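View pics/side0.png

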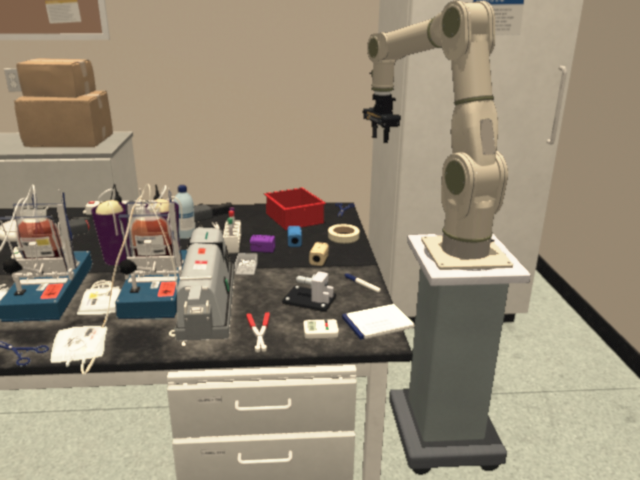

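View pics/wrist0.png

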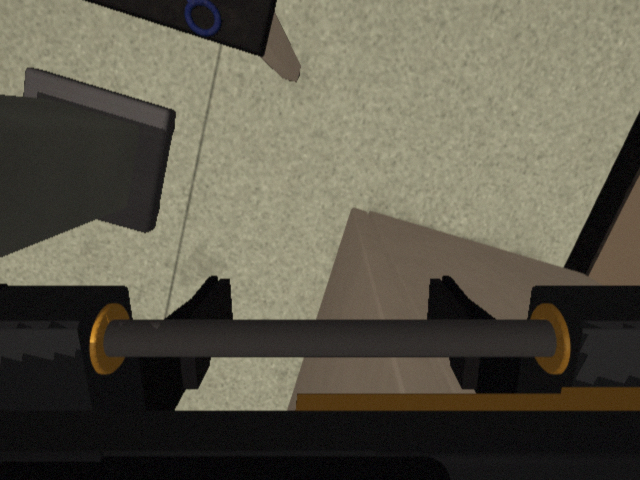

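Run:
```python
from h import *
c=cv2.imread('pics/top0.png')
a=cv2.resize(c[215:290,190:265],None,fx=5.3,fy=5.3,interpolation=cv2.INTER_CUBIC)
b=cv2.resize(c[215:290,300:400],None,fx=4,fy=5.3/1.325,interpolation=cv2.INTER_CUBIC)
b=cv2.copyMakeBorder(b,0,a.shape[0]-b.shape[0],0,0,cv2.BORDER_CONSTANT)
cv2.imwrite('pics/z1.png',np.hstack([a,b]))
s=cv2.imread('pics/side0.png')
cv2.imwrite('pics/z2.png',cv2.resize(s[220:320,240:370],None,fx=5.5,fy=5.5,interpolation=cv2.INTER_CUBIC))
t=load('top0')
for n,u,v,z in [('blue',379,240,.022),('cream',322,267,.022),('gauge',226,250,.014),('bin',472,238,.08)]: print(n,ray(t,u,v,z).round(3))
```

```text
blue [ 0.537 -0.116  0.022]
cream [0.469 0.029 0.022]
gauge [0.516 0.273 0.014]
bin [ 0.529 -0.334  0.08 ]
```

View pics/z1.png

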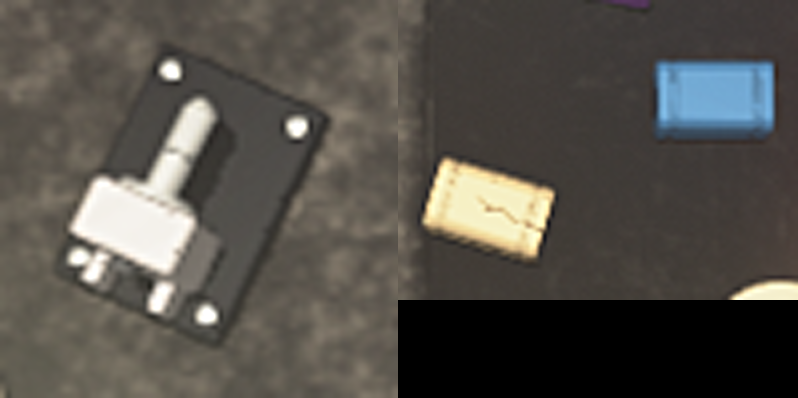

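View pics/z2.png

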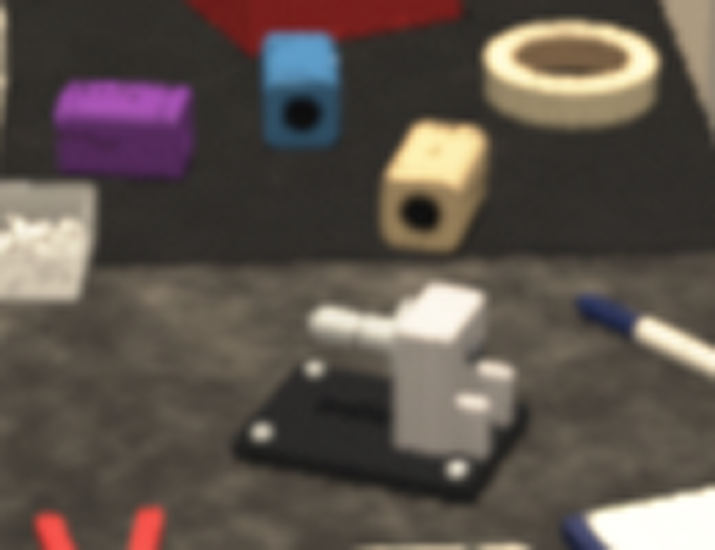

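```bash
cat > fit.py <<'E'
from h import *
from scipy.optimize import minimize
from scipy.spatial.transform import Rotation as R
def box(x,y,yaw,sx=.044,sy=.072,h=.044,z0=0):
    c,s=np.cos(yaw),np.sin(yaw)
    return [(x+a*c-b*s,y+a*s+b*c,z0+z) for a in(-sx/2,sx/2) for b in(-sy/2,sy/2) for z in (0,h)]
def soft(c,pts,S=8):
    p=np.array([proj(c,q) for q in pts]); hull=cv2.convexHull((p*S*1.0).astype(np.float32)+S/2)[:,0]
    u0,v0=(p.min(0)-4).astype(int); u1,v1=(p.max(0)+5).astype(int)
    im=np.zeros(((v1-v0)*S,(u1-u0)*S),np.uint8)
    cv2.fillPoly(im,[np.round((hull-np.array([u0,v0])*S)*16).astype(np.int32)],255,shift=4)
    out=np.zeros((480,640)); out[v0:v1,u0:u1]=cv2.resize(im,None,fx=1/S,fy=1/S,interpolation=cv2.INTER_AREA)/255.
    return out
def fit(views,x0,**k):
    f=lambda p:sum(((soft(c,box(p[0],p[1],p[2],**k))-m)**2).sum() for c,m in views)
    best=min((minimize(f,[x0[0],x0[1],y],method='Nelder-Mead',options=dict(initial_simplex=[[x0[0],x0[1],y],[x0[0]+.01,x0[1],y],[x0[0],x0[1]+.01,y],[x0[0],x0[1],y+.3]],xatol=1e-5)) for y in x0[2]),key=lambda q:q.fun)
    return best.x,best.fun
def mask(c,kind,roi):
    h=cv2.cvtColor(c['color'],cv2.COLOR_RGB2HSV).astype(int); H,S,V=h[...,0],h[...,1],h[...,2]
    m={'blue':(H>95)&(H<115)&(S>110)&(V>60),'cream':(H>10)&(H<32)&(S>50)&(V>100),'red':((H<8)|(H>172))&(S>130)&(V>60)}[kind]
    z=np.zeros((480,640)); u0,v0,u1,v1=roi; z[v0:v1,u0:u1]=m[v0:v1,u0:u1]
    return cv2.morphologyEx(z,cv2.MORPH_CLOSE,np.ones((5,5)))
E
python3 - <<'E'
from fit import *
t=load('top0');s=load('side0')
for n,rt,rs,x0 in [('blue',(355,220,405,260),(280,220,310,252),(.537,-.116,[0,.3])),('cream',(300,248,345,288),(306,238,332,270),(.469,.029,[-.3,.3]))]:
    mt,ms=mask(t,n,rt),mask(s,n,rs)
    print(n,mt.sum(),ms.sum(),'top',fit([(t,mt)],x0),'side',fit([(s,ms)],x0),'both',fit([(t,mt),(s,ms)],x0))
mt=mask(t,'red',(410,180,530,290));ms=mask(s,'red',(255,180,330,230))
print('bin',mt.sum(),fit([(t,mt)],(.53,-.33,[.2,.5]),sx=.162,sy=.192,h=.08))
st=r.read_state();M=R.from_quat(st['eef_rot']).as_matrix();print(M.round(3))
E
```

```text
blue 467.0 219.0 top (array([ 0.54112285, -0.11437926, -0.01089292]), np.float64(132.62734332948867)) side (array([ 0.54076931, -0.11820122, -0.03407367]), np.float64(54.365859284890426)) both (array([ 0.54104512, -0.11340441, -0.02642256]), np.float64(193.41951557093427))
cream 567.0 418.0 top (array([ 0.46955638,  0.02857311, -0.30639556]), np.float64(19.584405997693196)) side (array([ 0.47060217,  0.02459246, -0.30013146]), np.float64(129.5055747789312)) both (array([ 0.47030398,  0.02867502, -0.30244213]), np.float64(156.1907881584006))
bin 5663.0 (array([ 0.53252589, -0.33687703,  0.3884412 ]), np.float64(173.60352172241446))
[[-0.     0.286 -0.958]
 [ 0.001 -0.958 -0.286]
 [-1.    -0.001  0.   ]]
```

Request:
drive_tool(
  moves="0.03 0.03 0 4 0;0.03 0.05 0 4 0;0.03 0.05 0 4 0;0.03 0.05 0 4 0;0.03 0.05 0 4 0;0.03 0.05 0 4 0;0.03 0.05 0 4 0;0.03 0.05 0 4 0;0.02 0.05 0 4 0;0.02 0.05 0 4 0;0.01 0.05 0 4 0;0 0.05 0 4 0;0 0.03 -0.03 4 0;0 0.01 -0.03 4 0;0 0 0 0 0",
  newtons=20,
)

```text
time: 2.02
ee_pos: [0.4672, 0.0216, 0.172]
eef_rot: [-0.569, -0.42, 0.571, -0.418]
ft_force: [0.3, 0.1, 0.8]
width: 0.0868
```

Run:
```python
from fit import *
c=snap('wrist','w1'); st=r.read_state(); print(st['time'],st['ee_pos']); M=R.from_quat(st['eef_rot']).as_matrix();print(M.round(3),np.degrees(np.arctan2(M[1,1],M[0,1])))
for p in [(.4703,.0287,.044)]+box(.4703,.0287,-.303): print(np.round(proj(c,p)))
```

```text
2.075 [0.4681722  0.02089922 0.17345299]
[[-0.002  0.954 -0.3  ]
 [ 0.    -0.3   -0.954]
 [-1.    -0.001  0.   ]] -17.45392567875165
[332. 220.]
[306. 249.]
[303. 267.]
[305. 163.]
[301. 169.]
[358. 249.]
[362. 267.]
[360. 163.]
[364. 169.]
```

View pics/w1.png

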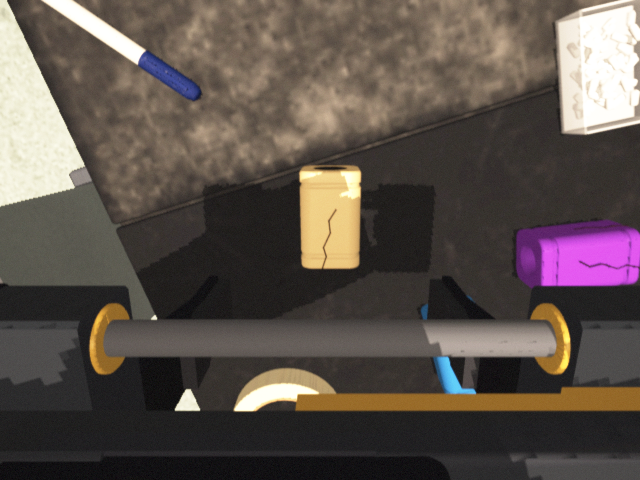

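Request:
drive_tool(
  moves="0.001 0.006 -0.05 0 0;0.001 0.001 -0.05 0 0;0 0 -0.03 0 0;0 0 -0.02 0 0;0 0 -0.008 0 0;0 0 0 0 0;0 0 0 0 1;0 0 0 0 1;0 0 0 0 1;0 0 0 0 1;0 0 0 0 1;0 0 0 0 1",
  newtons=20,
)

```text
time: 3.58
ee_pos: [0.4706, 0.0281, 0.0156]
eef_rot: [-0.57, -0.419, 0.57, -0.419]
ft_force: [-1.0, -0.7, 1.2]
width: 0.0441
```

Request:
drive_tool(
  moves="0 0 0.04 0 1;0 -0.01 0.06 0 1;0.01 -0.05 0.05 0 1;0.01 -0.06 0.01 0 1;0.01 -0.06 0 0 1;0.01 -0.06 0 0 1;0.01 -0.06 0 0 1;0.01 -0.05 0 0 1;0.002 -0.015 0 0 1;0 0 -0.04 0 1;0 0 -0.05 0 1;0 0 -0.03 0 1;0 0 0 0 1;0 0 0 0 0.5;0 0 0 0 0.3;0 0 0 0 0.1;0 0 0 0 0",
)

```text
time: 5.7
ee_pos: [0.5316, -0.3309, 0.05]
eef_rot: [0.57, 0.418, -0.57, 0.419]
ft_force: [0.8, 0.4, -0.1]
width: 0.0664
```

Run:
```python
from fit import *
c=snap('wrist','w2');c=snap('top','t2')
```

```text
(no output)
```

View pics/w2.png

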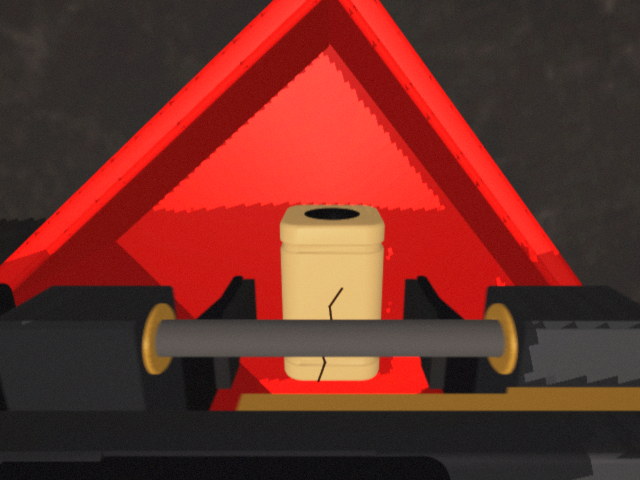

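View pics/t2.png

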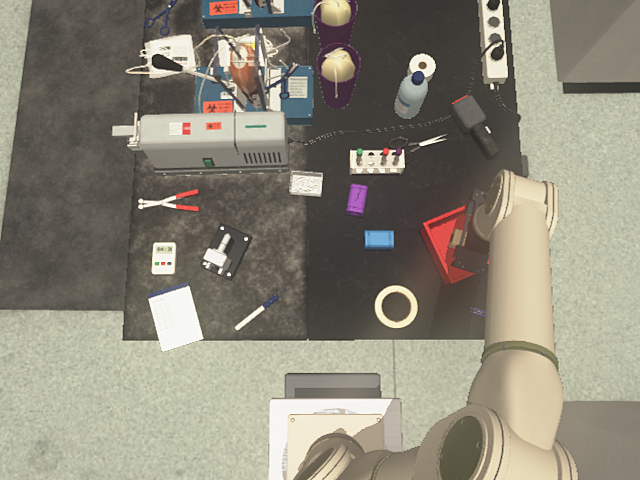

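Request:
drive_tool(
  moves="0 0 0.05 0 0;0 0 0.06 0 0;0 0.04 0.01 4 0;0 0.06 0 4 0;0.005 0.06 0 4 0;0.004 0.04 0 4 0;0 0.01 0 0 0;0 0 0 0 0",
)

```text
time: 6.8
ee_pos: [0.5404, -0.1209, 0.1694]
eef_rot: [-0.506, -0.494, 0.506, -0.494]
ft_force: [0.2, -0.8, -0.1]
width: 0.0872
```

Run:
```python
from fit import *
c=snap('wrist','w3'); st=r.read_state(); print(st['time'],st['ee_pos']); M=R.from_quat(st['eef_rot']).as_matrix();print(np.degrees(np.arctan2(M[1,1],M[0,1])))
for p in box(.541,-.114,-.02): print(np.round(proj(c,p)))
m=mask(c,'blue',(180,100,480,300)); print(m.sum(),fit([(c,m)],(.541,-.114,[-.1,.1])))
```

```text
6.85 [ 0.54026366 -0.12199296  0.16927307]
-1.4927380867921054
[305. 251.]
[302. 270.]
[303. 165.]
[299. 171.]
[358. 251.]
[362. 269.]
[359. 165.]
[363. 171.]
6021.0 (array([ 0.5377501 , -0.11369983, -0.00104836]), np.float64(404.519046520569))
```

View pics/w3.png

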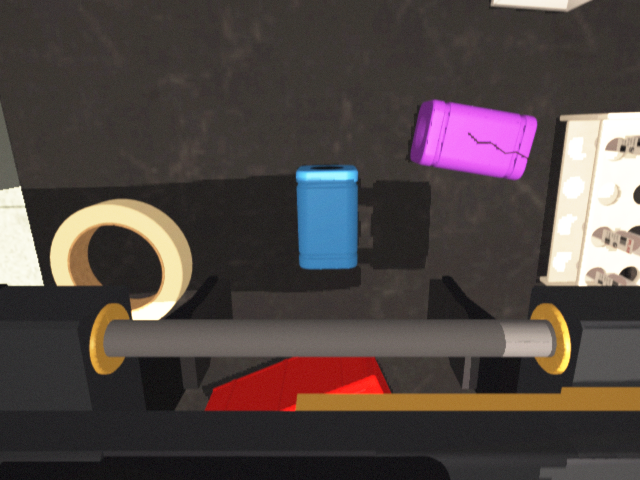

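Request:
drive_tool(
  moves="-0.001 0.006 -0.05 1 0;-0.001 0.002 -0.05 0 0;0 0 -0.03 0 0;0 0 -0.018 0 0;0 0 -0.008 0 0;0 0 0 0 0;0 0 0 0 1;0 0 0 0 1;0 0 0 0 1;0 0 0 0 1;0 0 0 0 1;0 0 0 0 1",
  newtons=25,
)

```text
time: 8.35
ee_pos: [0.5384, -0.1127, 0.0134]
eef_rot: [0.502, 0.498, -0.502, 0.498]
ft_force: [0.4, -0.0, -0.4]
width: 0.0437
```

Run:
```python
from fit import *
t=load('top0')
a=ray(t,221.1,251.8,.06);b=ray(t,228.3,234.4,.06);print(a,b,np.degrees(np.arctan2((b-a)[1],(b-a)[0])),np.linalg.norm(b-a))
# base plate fit: dark corners by bolt pixel
for n,(u,v) in dict(A=(170,70),B=(297,127),C=(206,315),D=(78,258)).items():
    print(n,ray(t,190+u/5.3,215+v/5.3,.016).round(4))
```

```text
[0.50277731 0.27602677 0.06      ] [0.54629458 0.25966578 0.06      ] -20.604529546197753 0.04649123435100011
A [0.5721 0.2848 0.016 ]
B [0.5435 0.2226 0.016 ]
C [0.4526 0.2638 0.016 ]
D [0.4804 0.3258 0.016 ]
```

Request:
drive_tool(
  moves="0 0 0.04 0 1;0 0 0.05 0 1;0 0.03 0.03 5 1;0.01 0.05 0 8 1;0.01 0.05 0 8 1;0.01 0.05 0 8 1;0.01 0.05 0 8 1;0.01 0.05 0 8 1;0.01 0.04 0 8 1;0.01 0.02 0 8 1;0.01 0 0 4.6 1;0 0 0 0 1;0 0 0 0 1",
)

```text
time: 9.98
ee_pos: [0.618, 0.2269, 0.1331]
eef_rot: [0.152, 0.691, -0.153, 0.69]
ft_force: [-0.0, -0.3, -1.1]
width: 0.0439
```

Run:
```python
from fit import *
c=snap('wrist','w4'); st=r.read_state(); print(st['time'],st['ee_pos'],st['joint_positions'].round(2)); M=R.from_quat(st['eef_rot']).as_matrix();print(np.degrees(np.arctan2(M[1,1],M[0,1])))
```

```text
10.025 [0.61806101 0.22690905 0.13327003] [ 0.19  0.64 -0.89  1.45  0.5   1.3   0.4 ]
65.09687938626558
```

View pics/w4.png

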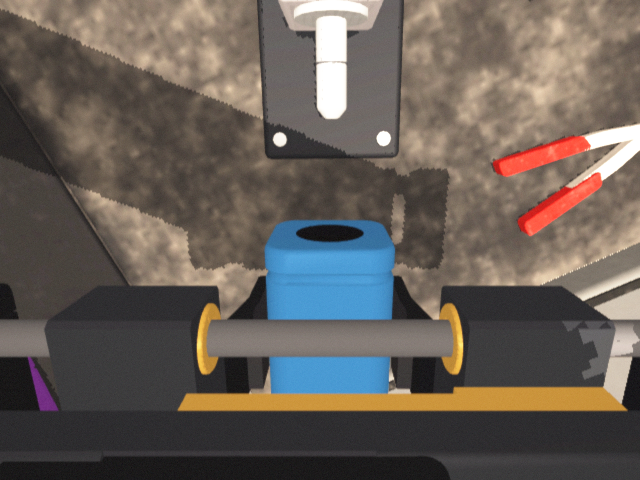

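Run:
```python
from fit import *
c=load('w4'); st=r.read_state(); M=R.from_quat(st['eef_rot']).as_matrix(); p=np.array(st['ee_pos'])
P={k:ray(c,*uv,.06) for k,uv in dict(n=(331,28),m=(331.5,62),e=(332,100),tip=(332,117)).items()}
for k in P: print(k,P[k].round(4))
v=P['e']-P['n'];print('ang',np.degrees(np.arctan2(v[1],v[0])))
for uv in [(280,139),(384,138)]: print('bolt',ray(c,*uv,.016).round(4))
f=-M[:,2]; ctr=p-.008*M[:,0]
for d in(.034,.036,.038): print(d,'bore c',np.round(proj(c,ctr+f*d)),'top edge',np.round(proj(c,ctr+f*d+[0,0,.022]+M[:,1]*.022)),np.round(proj(c,ctr+f*d+[0,0,.022]-M[:,1]*.022)))
print(f, 'insert axis dir deg',np.degrees(np.arctan2(f[1],f[0])))
```

```text
n [0.5071 0.2782 0.06  ]
m [0.5217 0.2717 0.06  ]
e [0.5387 0.2641 0.06  ]
tip [0.5466 0.2604 0.06  ]
ang -23.951175763772273
bolt [0.5442 0.2244 0.016 ]
bolt [0.5721 0.2863 0.016 ]
0.034 bore c [332. 239.] top edge [401. 258.] [263. 258.]
0.036 bore c [332. 234.] top edge [402. 252.] [263. 252.]
0.038 bore c [332. 228.] top edge [402. 246.] [263. 246.]
[-9.07021067e-01  4.21085236e-01  8.66208263e-05] insert axis dir deg 155.09687792361686
```

Request:
drive_tool(
  moves="0.0008 0.0017 -0.03 0.6 1;0 0 -0.03 0 1;0 0 -0.022 0 1;0 0 0 0 1;0 0 0 0 1",
)

```text
time: 10.65
ee_pos: [0.6197, 0.2294, 0.0525]
eef_rot: [0.149, 0.691, -0.148, 0.692]
ft_force: [0.1, -0.0, -0.7]
width: 0.044
```

Run:
```python
from fit import *
c=snap('wrist','w5');s=snap('side','s5')
i=cv2.imread('pics/s5.png'); cv2.imwrite('pics/s5z.png',cv2.resize(i[230:330,230:360],None,fx=5.5,fy=5.5,interpolation=cv2.INTER_CUBIC))
st=r.read_state(); print(st['time'],st['ee_pos']); M=R.from_quat(st['eef_rot']).as_matrix();print(np.degrees(np.arctan2(M[1,1],M[0,1])),st['ft_force'],st['torque'])
```

```text
10.75 [0.61984412 0.22935838 0.05275301]
65.78970514837461 [-0.42286612  0.27016698 -1.36831644] [ 0.10913777 -0.10610367  0.0259791 ]
```

View pics/w5.png

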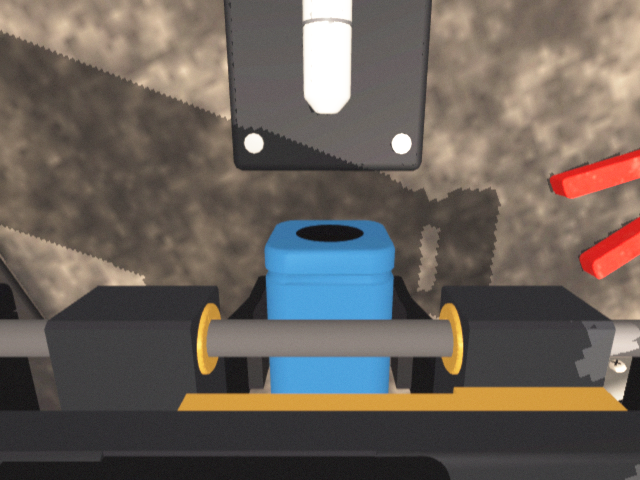

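View pics/s5z.png

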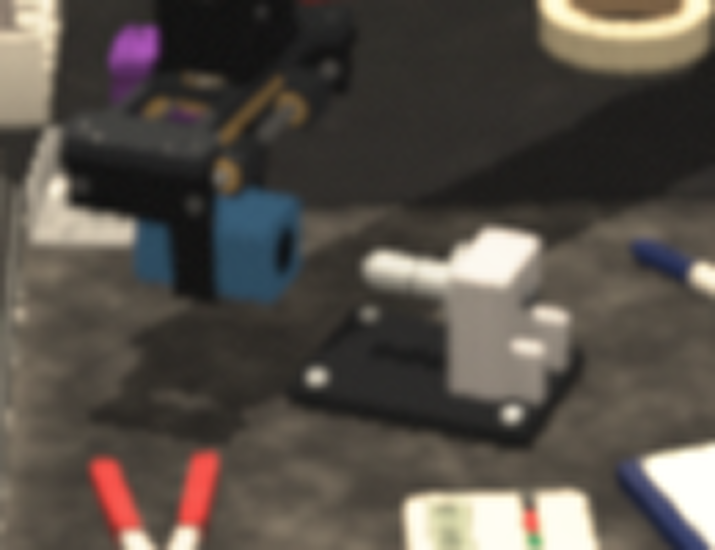

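Run:
```python
from fit import *
c=load('w5'); d=np.array([.9114,-.4115,0]);n=np.array([.4115,.9114,0])
for k,uv,z in [('pin1',(327,30),.06),('pin2',(327,80),.06),('tip',(327,113),.06),('bore',(329.5,233),.0608),('bTop',(330,222),.083),('bL',(267,252),.08),('bR',(393,252),.08)]:
    q=ray(c,*uv,z);print(k,q.round(4),'d',round(q@d,4),'n',round(q@n,4))
st=r.read_state();print('tcp',st['ee_pos']@d,st['ee_pos']@n,c['cx'])
```

```text
pin1 [0.5236 0.2706 0.06  ] d 0.3659 n 0.4621
pin2 [0.5375 0.2643 0.06  ] d 0.3811 n 0.4621
tip [0.5471 0.26   0.06  ] d 0.3917 n 0.4621
bore [0.5862 0.2434 0.0608] d 0.4341 n 0.4631
bTop [0.5776 0.2474 0.083 ] d 0.4246 n 0.4632
bL [0.579  0.2244 0.08  ] d 0.4354 n 0.4427
bR [0.5957 0.2617 0.08  ] d 0.4353 n 0.4837
tcp 0.470544960800763 0.4641030838048502 329.49982619206764
```

Request:
drive_tool(
  moves="-0.0087 0.0032 -0.001 0 1;-0.0091 0.0041 0 0 1;-0.0091 0.0041 0 0 1;-0.0046 0.0021 0 0 1;0 0 0 0 1;-0.0018 0.0008 0 0 1;-0.0018 0.0008 0 0 1;0 0 0 0 1",
  newtons=25,
)

```text
time: 11.75
ee_pos: [0.584, 0.2441, 0.0503]
eef_rot: [0.148, 0.691, -0.148, 0.691]
ft_force: [-0.4, -0.5, -1.2]
width: 0.0439
```

```bash
cat > q.py <<'E'
from fit import *
import sys
if len(sys.argv)>1: c=snap('wrist',sys.argv[1])
d=np.array([.9114,-.4115,0]);n=np.array([.4115,.9114,0])
st=r.read_state();p=st['ee_pos'];f=st['ft_force'];M=R.from_quat(st['eef_rot']).as_matrix()
print('t',st['time'],'p',p.round(4),'d %.4f n %.4f'%(p@d,p@n),'yaw %.1f'%np.degrees(np.arctan2(M[1,1],M[0,1])),'fd %.1f fn %.1f fz %.1f'%(f@d,f@n,f[2]),'w',round(st['width'],4),st['torque'].round(2),st['joint_positions'].round(2))
E
python3 q.py w6
```

```text
t 11.8 p [0.5841 0.2441 0.0503] d 0.4319 n 0.4628 yaw 65.8 fd 0.1 fn 0.2 fz -1.5 w 0.0441 [ 0.07 -0.18 -0.04] [ 0.17  0.68 -0.87  1.59  0.56  1.14  0.31]
```

View pics/w6.png

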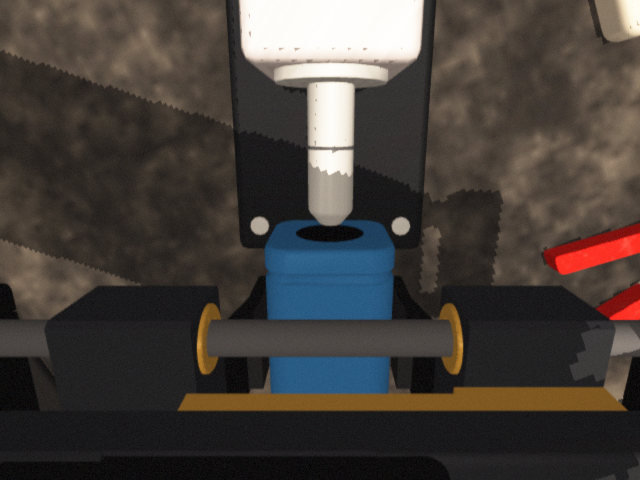

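Request:
drive_tool(
  moves="-0.0018 0.0008 0.001 0 1;-0.0018 0.0008 0 0 1;-0.0018 0.0008 0 0 1;-0.0018 0.0008 0 0 1;0 0 0 0 1",
)

```text
time: 12.42
ee_pos: [0.5805, 0.2455, 0.052]
eef_rot: [0.15, 0.689, -0.149, 0.693]
ft_force: [13.4, -1.9, -5.6]
width: 0.0437
```

```bash
python3 q.py w7
```

```text
t 12.475 p [0.5805 0.2455 0.052 ] d 0.4280 n 0.4627 yaw 65.6 fd 13.2 fn 3.6 fz -6.0 w 0.0441 [-0.51 -3.11 -0.08] [ 0.17  0.67 -0.87  1.6   0.56  1.13  0.3 ]
```

View pics/w7.png

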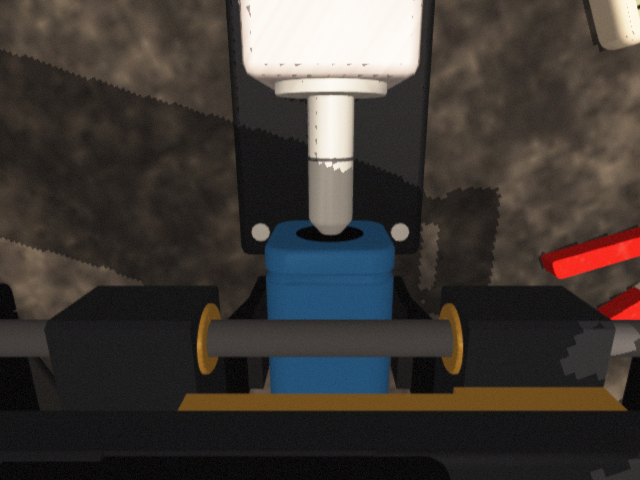

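Request:
drive_tool(
  moves="0.018 -0.0082 0 0 1;0.0273 -0.0123 0 0 1;0.0273 -0.0123 0.03 0 1;0 0 0.04 -9 1;0 0 0 -9 1;0 0 0 -9 1;0 0 0 -9 1;0 0 0 -9 1;0 0 0 -9 1;0 0 0 -9 1;0 0 0 -9 1;0 0 0 -9 1;0 0 0 -9 1;0 0 0 0 1;0 0 0 0 1",
)

```text
time: 14.35
ee_pos: [0.6493, 0.2146, 0.1213]
eef_rot: [-0.593, -0.385, 0.593, -0.385]
ft_force: [0.3, -0.8, -1.9]
width: 0.0436
```

```bash
python3 q.py
```

```text
t 14.35 p [0.6493 0.2146 0.1213] d 0.5035 n 0.4628 yaw -24.0 fd 0.6 fn -0.6 fz -1.9 w 0.0436 [-0.04 -0.06  0.03] [ 0.01  0.6  -0.58  1.39  0.34  1.24 -1.01]
```

Request:
drive_tool(
  moves="0 0 0 -9 1;0 0 0 -9 1;0 0 0 -9 1;0 0 0 -9 1;0 0 0 -9 1;0 0 0 -9 1;0 0 0 -9 1;0 0 0 -9 1;0 0 0 -9 1;0 0 0 -9 1;0 0 0 0 1;0 0 0 0 1",
)

```text
time: 15.85
ee_pos: [0.6494, 0.2146, 0.1212]
eef_rot: [-0.692, 0.147, 0.692, 0.147]
ft_force: [-0.4, 0.8, -1.3]
width: 0.0438
```

```bash
python3 q.py w8
python3 - <<'E'
from h import *
snap('side','s8');i=cv2.imread('pics/s8.png'); cv2.imwrite('pics/s8z.png',cv2.resize(i[200:330,200:360],None,fx=5,fy=4.6,interpolation=cv2.INTER_CUBIC))
E
```

```text
t 15.9 p [0.6494 0.2145 0.1212] d 0.5036 n 0.4627 yaw -114.0 fd 0.2 fn 0.2 fz -1.4 w 0.0442 [ 0.06 -0.    0.05] [-0.18  0.55 -0.3   1.41  0.16  1.21 -2.48]
```

View pics/w8.png

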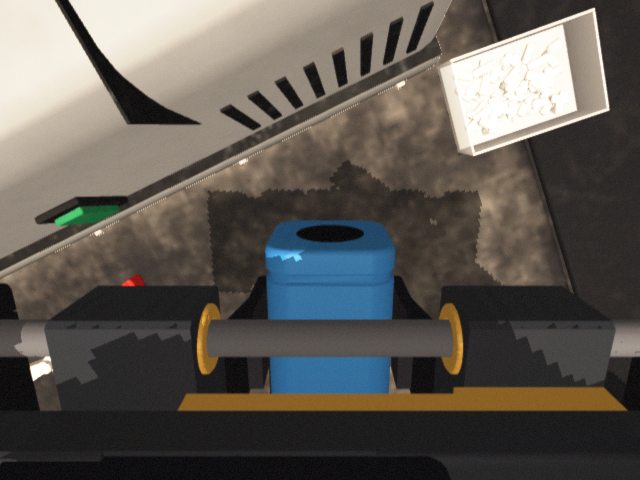

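View pics/s8z.png

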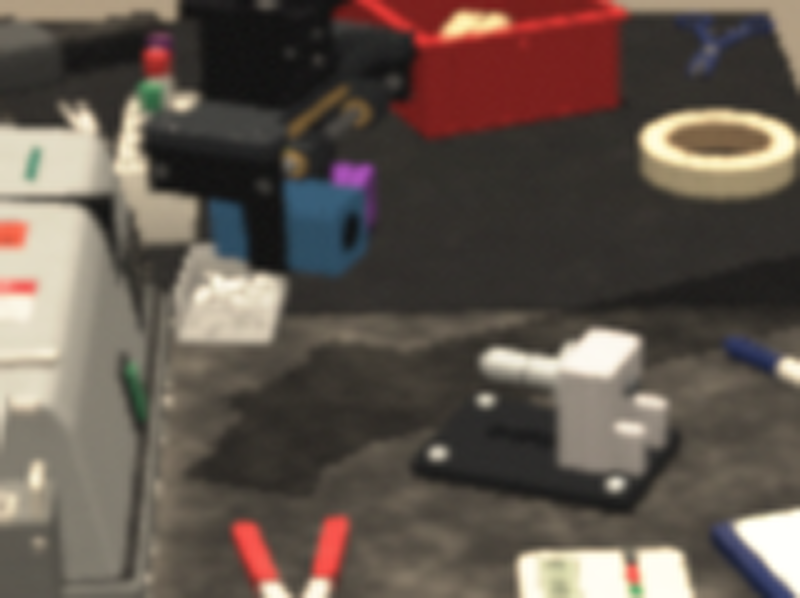

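Run:
```python
from h import *
t=load('top0')
for n,u,v in [('machL',150,176),('machR',287,174),('clipTL',290,172),('clipBL',290,194),('clipBR',321,195),('purpleBL',347,213),('creamold',322,267),('base B',248,239),('markertip',278,297),('stripper',198,208)]: print(n,ray(t,u,v,.0).round(3))
```

```text
machL [0.719 0.485 0.   ]
machR [0.722 0.121 0.   ]
clipTL [0.727 0.113 0.   ]
clipBL [0.667 0.112 0.   ]
clipBR [0.663 0.031 0.   ]
purpleBL [ 0.614 -0.037  0.   ]
creamold [0.473 0.029 0.   ]
base B [0.547 0.22  0.   ]
markertip [0.397 0.141 0.   ]
stripper [0.63  0.353 0.   ]
```

Request:
drive_tool(
  moves="-0.03 -0.03 0 0 1;-0.04 -0.045 0 0 1;-0.03 -0.04 0 0 1;-0.01 -0.01 0 0 1;0 0 -0.05 0 1;0 0 -0.035 0 1;0 0 -0.015 0 1;0 0 -0.006 0 1;0 0 0 0 1;0 0 0 0 1;0 0 0 0 0;0 0 0 0 0;0 0 0 0 0",
)

```text
time: 17.58
ee_pos: [0.5397, 0.0895, 0.0156]
eef_rot: [0.692, -0.148, -0.691, -0.148]
ft_force: [0.3, 0.4, 0.1]
width: 0.0661
```

```bash
python3 q.py
```

```text
t 17.575 p [0.5397 0.0895 0.0156] d 0.4550 n 0.3036 yaw -114.2 fd 0.1 fn 0.5 fz 0.1 w 0.0661 [0.09 0.08 0.02] [-0.01  0.41 -0.28  1.87  0.14  0.88 -2.35]
```

Request:
drive_tool(
  moves="0 0 0.06 0 0;0 0 0.04 0 0;0 0 0 10 0;0 0 0 10 0;0 0 0 10 0;0 0 0 10 0;0 0 0 10 0;0 0 0 10 0;0 0 0 10 0;0 0 0 10 0;0 0 0 10 0;0 0 0 10 0;0 0 0 10 0;0 0 0 10 0;0 0 0 10 0;0 0 0 10 0;0 0 0 10 0;0 0 0 10 0;0 0 0 10 0;0 0 0 10 0",
)

```text
time: 20.08
ee_pos: [0.5395, 0.0894, 0.1154]
eef_rot: [0.146, 0.692, -0.146, 0.692]
ft_force: [-0.1, -0.0, 0.2]
width: 0.0869
```

```bash
python3 q.py w9;python3 - <<'E'
from fit import *
c=load('w9'); m=mask(c,'blue',(180,60,480,300)); print(m.sum(),fit([(c,m)],(.54,.0895,[1.0,1.3])))
E
```

```text
t 20.125 p [0.5395 0.0893 0.1153] d 0.4549 n 0.3034 yaw 66.6 fd 0.1 fn 0.2 fz -0.3 w 0.0873 [ 0.04 -0.12 -0.03] [ 0.39  0.36 -0.75  1.78  0.27  1.11  0.71]
8120.0 (array([0.53907598, 0.0885552 , 1.1648256 ]), np.float64(1389.435632449058))
```

View pics/w9.png

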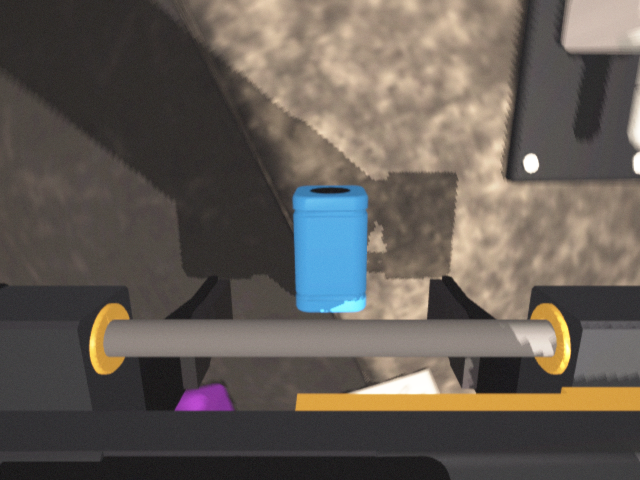

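Request:
drive_tool(
  moves="0 0 -0.05 -0.7 0;0 0 -0.035 0 0;0 0 -0.0155 0 0;0 0 0 0 0;0 0 0 0 1;0 0 0 0 1;0 0 0 0 1;0 0 0 0 1;0 0 0 0 1;0 0 0.05 0 1;0.02 0.02 0.05 0 1;0.03 0.05 0 0 1;0.029 0.049 0 0 1;0 0.02 0 0 1;0 0 -0.04 0 1;0 0 -0.02 0 1;0 0 0 0 1",
  newtons=25,
)

```text
time: 22.25
ee_pos: [0.6175, 0.2271, 0.0532]
eef_rot: [0.152, 0.691, -0.153, 0.689]
ft_force: [0.2, 0.0, -1.5]
width: 0.0438
```

```bash
python3 q.py w10
```

```text
t 22.3 p [0.6184 0.2277 0.0548] d 0.4699 n 0.4620 yaw 65.1 fd -0.2 fn 0.6 fz -0.5 w 0.0438 [ 0.05 -0.19 -0.06] [ 0.07  0.66 -0.69  1.52  0.44  1.13  0.43]
```

View pics/w10.png

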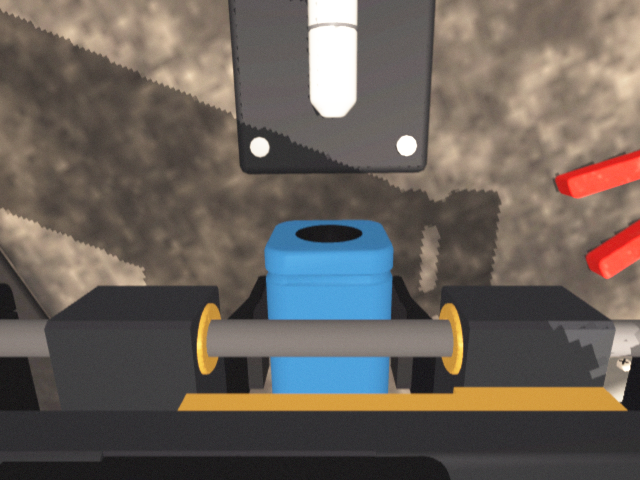

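Request:
drive_tool(
  moves="-0.0088 0.0047 -0.0023 0.7 1;-0.0091 0.0041 0 0 1;-0.0091 0.0041 0 0 1;-0.0055 0.0025 0 0 1;0 0 0 0 1;0 0 0 0 1",
)

```text
time: 23.05
ee_pos: [0.5863, 0.2436, 0.0526]
eef_rot: [0.148, 0.691, -0.148, 0.691]
ft_force: [0.7, 0.2, -1.0]
width: 0.0438
```

```bash
python3 q.py w11
```

```text
t 23.1 p [0.5863 0.2435 0.0525] d 0.4342 n 0.4632 yaw 65.8 fd -0.6 fn 0.1 fz -1.1 w 0.0437 [ 0.04 -0.17 -0.02] [ 0.06  0.62 -0.71  1.59  0.44  1.1   0.39]
```

View pics/w11.png

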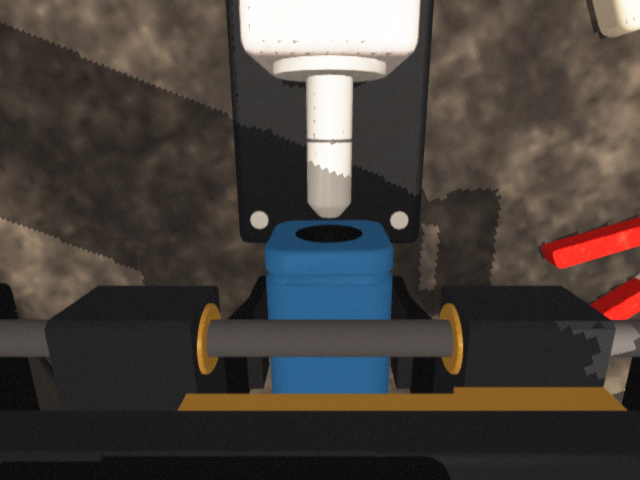

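Pin (col 306–352, centre 329) is in line with the bore (centre 328.5). Advancing gently.

Request:
drive_tool(
  moves="-0.0027 0.0012 0 0 1;-0.0027 0.0012 0 0 1;-0.0018 0.0008 0 0 1;-0.0018 0.0008 0 0 1;-0.0018 0.0008 0 0 1;0 0 0 0 1",
)

```text
time: 23.85
ee_pos: [0.575, 0.2488, 0.0525]
eef_rot: [0.148, 0.691, -0.148, 0.691]
ft_force: [-0.0, -0.5, -0.9]
width: 0.0436
```

```bash
python3 q.py
```

```text
t 23.85 p [0.575  0.2488 0.0525] d 0.4217 n 0.4634 yaw 65.8 fd 0.2 fn -0.5 fz -0.9 w 0.0436 [ 0.05 -0.13 -0.03] [ 0.06  0.6  -0.72  1.61  0.43  1.09  0.37]
```

Request:
drive_tool(
  moves="-0.0036 0.0016 0 0 1;-0.0036 0.0016 0 0 1;-0.0036 0.0016 0 0 1;-0.0036 0.0016 0 0 1;0 0 0 0 1",
)

```text
time: 24.48
ee_pos: [0.5604, 0.2554, 0.0526]
eef_rot: [0.148, 0.691, -0.148, 0.691]
ft_force: [0.9, -0.1, -0.4]
width: 0.0435
```

```bash
python3 q.py w12
```

```text
t 24.525 p [0.5607 0.2551 0.0526] d 0.4060 n 0.4633 yaw 65.8 fd 0.8 fn -0.5 fz -1.6 w 0.0441 [ 0.07 -0.15  0.03] [ 0.05  0.58 -0.73  1.64  0.43  1.08  0.35]
```

View pics/w12.png

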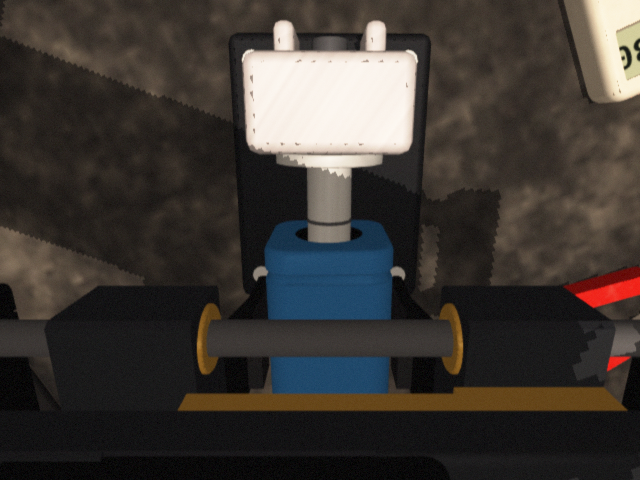

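Request:
drive_tool(
  moves="-0.0036 0.0016 0 0 1;-0.0036 0.0016 0 0 1;-0.0036 0.0016 0 0 1;-0.0036 0.0016 0 0 1;-0.0036 0.0016 0 0 1;-0.0018 0.0008 0 0 1;-0.0018 0.0008 0 0 1;0 0 0 0 1",
)

```text
time: 25.52
ee_pos: [0.5391, 0.2648, 0.0526]
eef_rot: [0.148, 0.691, -0.148, 0.691]
ft_force: [0.4, 0.1, -0.7]
width: 0.0437
```

```bash
python3 q.py
```

```text
t 25.525 p [0.5391 0.2648 0.0526] d 0.3824 n 0.4631 yaw 65.8 fd 0.4 fn 0.3 fz -0.7 w 0.0437 [ 0.08 -0.17  0.01] [ 0.04  0.56 -0.74  1.68  0.42  1.06  0.32]
```

Request:
drive_tool(
  moves="-0.0014 0.0006 0 0 1;-0.0014 0.0006 0 0 1;-0.0014 0.0006 0 0 1;-0.0014 0.0006 0 0 1;0 0 0 0 1;0 0 0 0 1",
)

```text
time: 26.28
ee_pos: [0.5367, 0.2655, 0.0529]
eef_rot: [0.149, 0.69, -0.149, 0.693]
ft_force: [12.0, -1.1, -6.6]
width: 0.0436
```

```bash
python3 q.py w13
```

```text
t 26.325 p [0.5366 0.2655 0.0528] d 0.3799 n 0.4628 yaw 65.6 fd 11.7 fn 3.0 fz -7.8 w 0.0438 [-0.48 -2.85 -0.29] [ 0.04  0.55 -0.74  1.69  0.42  1.06  0.31]
```

View pics/w13.png

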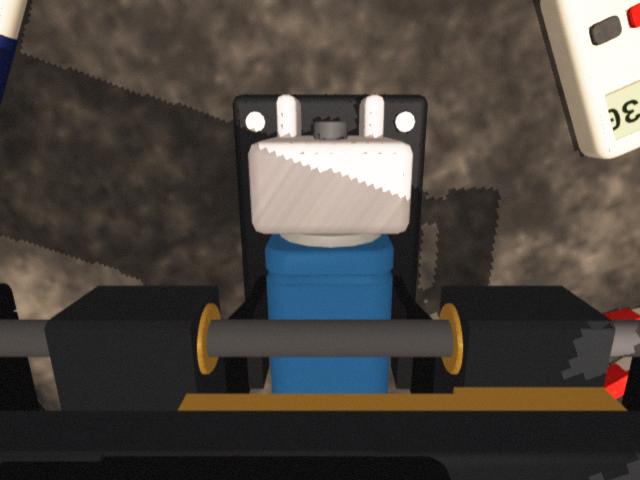

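Request:
drive_tool(
  moves="0.0128 -0.0058 0 0 1;0.0128 -0.0058 0 0 1;0.0128 -0.0058 0 0 1;0.0128 -0.0058 0 0 1;0.0128 -0.0058 0 0 1;0 0 0.05 0 1;-0.01 -0.04 0 0 1;-0.02 -0.05 0 0 1;-0.02 -0.05 0 0 1;-0.01 -0.006 -0.03 0 1;0 0 -0.04 0 1;0 0 -0.015 0 1;0 0 0 0 1;0 0 0 0 1;0 0 0 0 0;0 0 0 0 0;0 0 0 0 0",
)

```text
time: 28.45
ee_pos: [0.5378, 0.0921, 0.0179]
eef_rot: [0.148, 0.691, -0.148, 0.692]
ft_force: [-0.2, 0.0, -0.7]
width: 0.0659
```

```bash
python3 q.py
```

```text
t 28.45 p [0.5378 0.0921 0.0179] d 0.4523 n 0.3053 yaw 65.8 fd -0.2 fn -0.1 fz -0.7 w 0.0659 [ 0.1  -0.16 -0.01] [ 0.34  0.49 -0.71  1.85  0.39  0.94  0.6 ]
```

Request:
drive_tool(
  moves="-0.011 0.005 -0.0035 0 0.2;-0.0118 0.0053 0 0 0.2;0 0 0 0 0.2;0 0 0 0 1;0 0 0 0 1;0 0 0 0 1;0 0 0 0 1;0 0 0 0 1;0 0 0.02 0 1;0 0 0.03 0 1;0 0 0.04 0 1;0 0 0.02 0 1;0 0 0 0 1;0 0 0 0 1",
  newtons=3,
)

```text
time: 30.2
ee_pos: [0.5141, 0.102, 0.1229]
eef_rot: [0.148, 0.692, -0.148, 0.691]
ft_force: [0.3, 0.3, -1.8]
width: 0.0443
```

```bash
python3 q.py w14
python3 - <<'E'
from h import *
snap('side','s14');i=cv2.imread('pics/s14.png'); cv2.imwrite('pics/s14z.png',cv2.resize(i[200:330,220:380],None,fx=5,fy=4.6,interpolation=cv2.INTER_CUBIC))
E
```

```text
t 30.25 p [0.514  0.1021 0.1227] d 0.4264 n 0.3045 yaw 65.8 fd 0.3 fn 0.6 fz -1.3 w 0.0445 [ 0.11 -0.12 -0.  ] [ 0.42  0.31 -0.8   1.83  0.24  1.11  0.68]
```

View pics/w14.png

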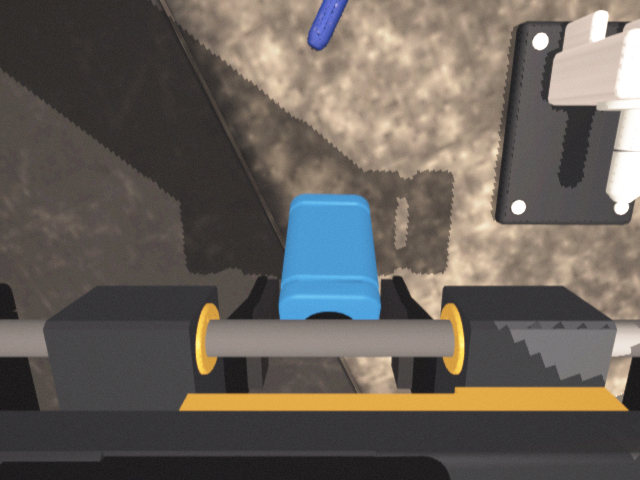

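View pics/s14z.png

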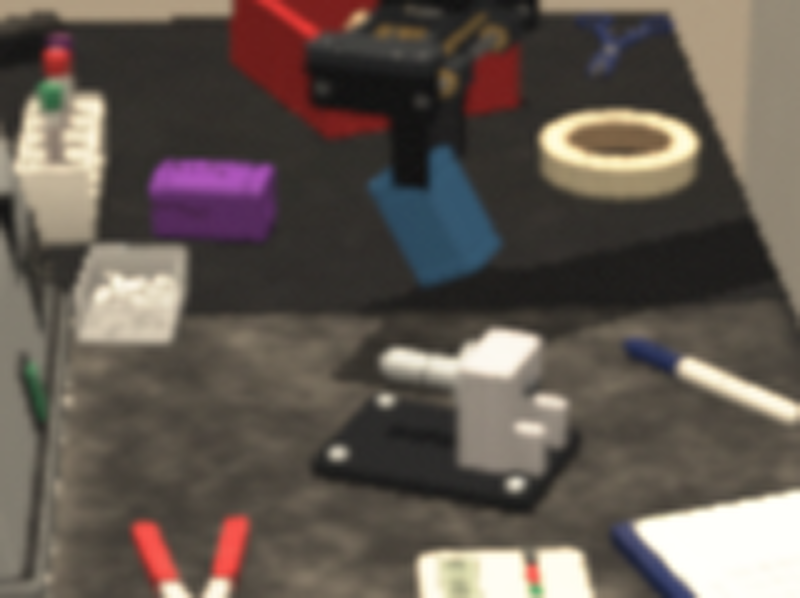

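Request:
drive_tool(
  moves="0 0 0 0 1;0 0 0 0 1;0 0 0 0 1;0 0 0 0 1",
)

```text
time: 30.8
ee_pos: [0.5148, 0.1024, 0.124]
eef_rot: [0.148, 0.691, -0.148, 0.691]
ft_force: [-0.1, -1.1, -1.3]
width: 0.0444
```

```bash
python3 q.py w15
python3 - <<'E'
from h import *
snap('side','s15');i=cv2.imread('pics/s15.png'); cv2.imwrite('pics/s15z.png',cv2.resize(i[200:290,260:360],None,fx=6,fy=6,interpolation=cv2.INTER_CUBIC))
E
```

```text
t 30.85 p [0.5148 0.1024 0.124 ] d 0.4270 n 0.3051 yaw 65.8 fd -0.3 fn 0.7 fz -1.9 w 0.0442 [ 0.08 -0.16 -0.01] [ 0.42  0.3  -0.8   1.82  0.24  1.11  0.68]
```

View pics/w15.png

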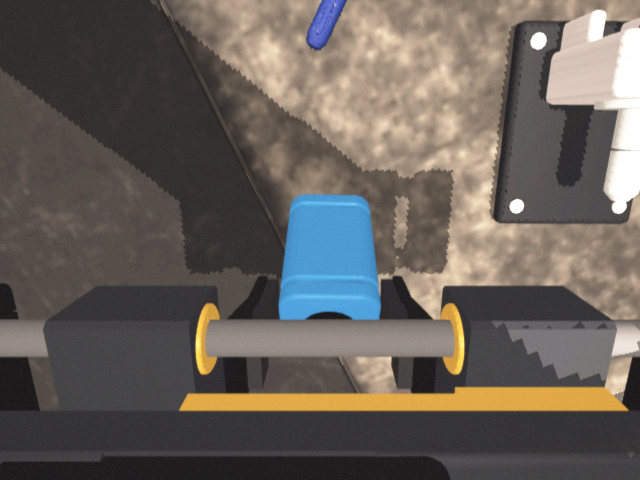

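View pics/s15z.png

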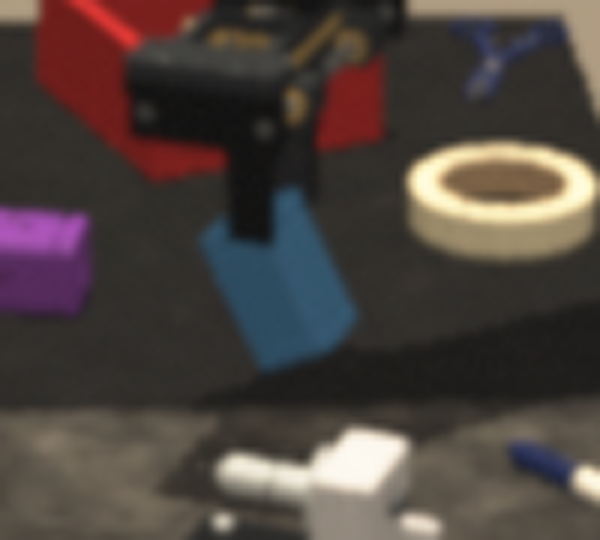

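```bash
cat > tilt.py <<'E'
from fit import *
def pr(c,p,yaw,phi,off=.025):
    f=np.array([np.cos(np.radians(yaw+90)),np.sin(np.radians(yaw+90)),0]);z=np.array([0,0,1.]);j=np.array([np.cos(np.radians(yaw)),np.sin(np.radians(yaw)),0])
    g=np.array(p)+.008*z; ph=np.radians(phi); a=-np.cos(ph)*z+np.sin(ph)*f; m=np.sin(ph)*z+np.cos(ph)*f
    return [np.round(proj(c,g+e*a+.022*m+s*.022*j)).tolist() for e in (off+.036,off-.036) for s in(-1,1)]
if __name__=='__main__':
    c=load('w15')
    for phi in range(0,70,10): print(phi,pr(c,(.5148,.1024,.124),65.8,phi))
E
python3 tilt.py
```

```text
0 [[290.0, 229.0], [373.0, 229.0], [270.0, 280.0], [394.0, 280.0]]
10 [[288.0, 212.0], [375.0, 212.0], [269.0, 290.0], [396.0, 290.0]]
20 [[286.0, 196.0], [377.0, 196.0], [268.0, 301.0], [397.0, 301.0]]
30 [[284.0, 182.0], [379.0, 182.0], [267.0, 314.0], [398.0, 314.0]]
40 [[281.0, 170.0], [382.0, 170.0], [266.0, 327.0], [398.0, 327.0]]
50 [[278.0, 160.0], [386.0, 160.0], [266.0, 340.0], [398.0, 340.0]]
60 [[274.0, 155.0], [390.0, 155.0], [267.0, 352.0], [398.0, 352.0]]
```

Request:
drive_tool(
  moves="0 0 -0.03 0 1;0 0 -0.025 0 1;0 0 -0.01 0 1;0 0 -0.003 0 1;-0.0036 0.0016 0 0 1;-0.0036 0.0016 -0.0005 0 1;-0.0036 0.0016 -0.0005 0 1;-0.0036 0.0016 -0.0005 0 1;-0.0036 0.0016 -0.0005 0 1;-0.0036 0.0016 -0.001 0 1;-0.0036 0.0016 -0.001 0 1;0 0 0 0 1;0 0 0 0 1",
)

```text
time: 32.52
ee_pos: [0.4896, 0.1136, 0.0521]
eef_rot: [0.148, 0.691, -0.148, 0.691]
ft_force: [-0.2, 0.1, -0.9]
width: 0.0441
```

```bash
python3 q.py w16
python3 - <<'E'
from tilt import *
snap('side','s16');i=cv2.imread('pics/s16.png'); cv2.imwrite('pics/s16z.png',cv2.resize(i[200:290,260:360],None,fx=6,fy=6,interpolation=cv2.INTER_CUBIC))
c=load('w16')
for phi in range(-10,30,10): print(phi,pr(c,r.read_state()['ee_pos'],65.8,phi))
E
```

```text
t 32.575 p [0.4897 0.1136 0.0521] d 0.3996 n 0.3050 yaw 65.8 fd -0.5 fn -0.1 fz 0.0 w 0.044 [ 0.07 -0.06 -0.  ] [ 0.37  0.36 -0.78  1.94  0.31  0.96  0.59]
-10 [[291.0, 247.0], [372.0, 247.0], [271.0, 272.0], [393.0, 272.0]]
0 [[290.0, 229.0], [373.0, 229.0], [270.0, 280.0], [394.0, 280.0]]
10 [[288.0, 212.0], [375.0, 212.0], [269.0, 290.0], [396.0, 290.0]]
20 [[286.0, 196.0], [377.0, 196.0], [268.0, 301.0], [397.0, 301.0]]
```

View pics/w16.png

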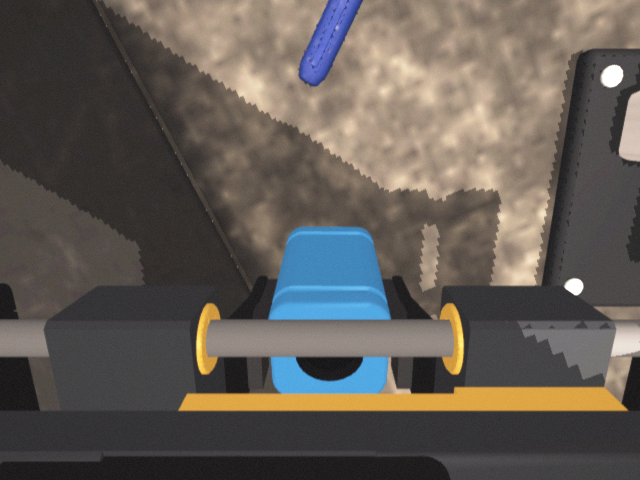

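View pics/s16z.png

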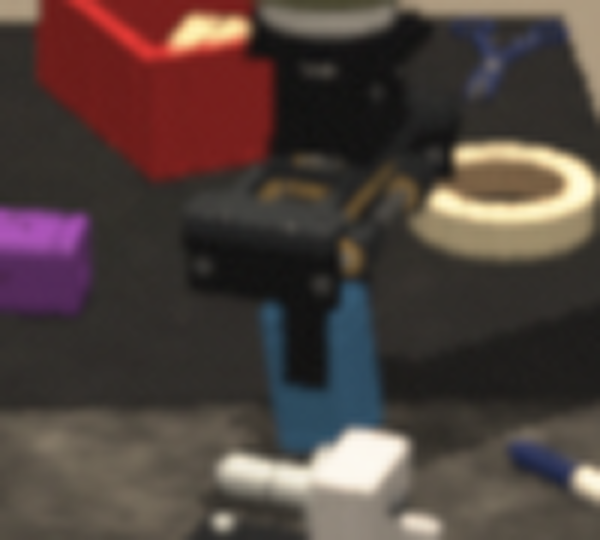

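Request:
drive_tool(
  moves="0 0 0 0 0.3;0 0 0 0 0.3;0 0 0 0 0.3;0 0 -0.01 0 0.3;0 0 -0.01 0 0.3;0 0 0 0 0.3;0 0 0 0 0.3",
)

```text
time: 33.5
ee_pos: [0.4895, 0.1137, 0.032]
eef_rot: [0.148, 0.692, -0.148, 0.691]
ft_force: [0.2, -0.5, -0.5]
width: 0.0609
```

```bash
python3 q.py w17
python3 - <<'E'
from tilt import *
c=load('w17')
for phi in (-5,0,5): print(phi,pr(c,r.read_state()['ee_pos'],65.8,phi,.004))
E
```

```text
t 33.55 p [0.4897 0.1137 0.0322] d 0.3995 n 0.3052 yaw 65.8 fd 0.1 fn -0.6 fz 1.0 w 0.0609 [ 0.06 -0.13  0.05] [ 0.35  0.39 -0.77  1.95  0.34  0.93  0.57]
-5 [[286.0, 246.0], [377.0, 246.0], [261.0, 295.0], [405.0, 295.0]]
0 [[285.0, 240.0], [378.0, 240.0], [260.0, 306.0], [405.0, 306.0]]
5 [[285.0, 234.0], [379.0, 235.0], [260.0, 318.0], [406.0, 318.0]]
```

View pics/w17.png

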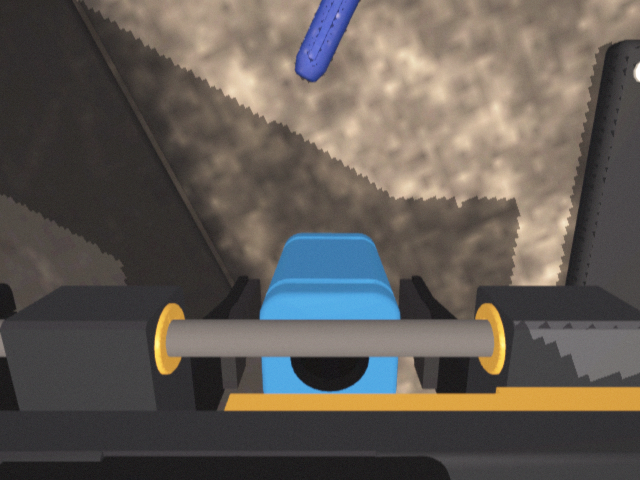

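Request:
drive_tool(
  moves="0 0 0 0 1;0 0 0 0 1;0 0 0 0 1;0 0 0 0 1;0 0 0 0 1;0 0 0.03 0 1;0 0 0.05 0 1;0 -0.02 0.05 0 1;0.01 -0.03 0.04 0 1;0.01 -0.03 0.02 0 1;0 0 0 0 1;0 0 0 0 1;0 0 0 0 1;0 0 0 0 1",
  newtons=25,
)

```text
time: 35.3
ee_pos: [0.5092, 0.0343, 0.2216]
eef_rot: [0.148, 0.692, -0.148, 0.691]
ft_force: [-0.2, 0.5, -1.5]
width: 0.0437
```

```bash
python3 q.py w18
python3 - <<'E'
from tilt import *
s=snap('side','s18');i=cv2.imread('pics/s18.png'); cv2.imwrite('pics/s18z.png',cv2.resize(i[150:290,250:370],None,fx=4.2,fy=4.2,interpolation=cv2.INTER_CUBIC))
c=load('w18')
for phi in (-5,0,5): print(phi,pr(c,r.read_state()['ee_pos'],65.8,phi,.004))
snap('top','t18')
E
```

```text
t 35.35 p [0.5093 0.0342 0.2217] d 0.4501 n 0.2407 yaw 65.9 fd 0.6 fn 0.3 fz -1.8 w 0.0437 [ 0.04 -0.15  0.01] [ 0.58  0.16 -0.8   1.74  0.12  1.29  0.9 ]
-5 [[286.0, 246.0], [377.0, 247.0], [260.0, 295.0], [404.0, 296.0]]
0 [[285.0, 240.0], [377.0, 241.0], [259.0, 306.0], [405.0, 307.0]]
5 [[284.0, 235.0], [378.0, 235.0], [259.0, 318.0], [405.0, 318.0]]
```

View pics/w18.png

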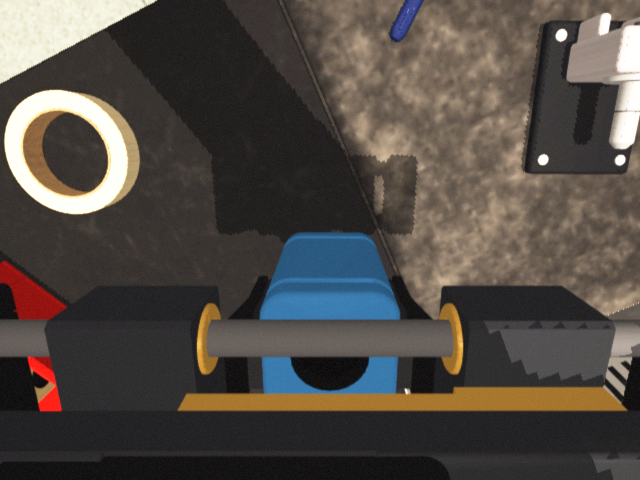

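View pics/s18z.png

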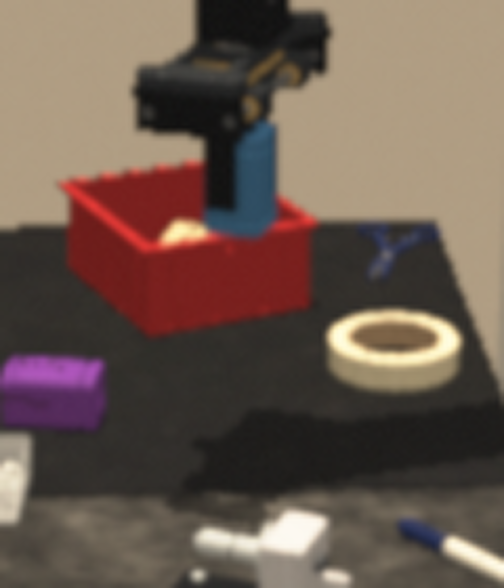

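View pics/t18.png

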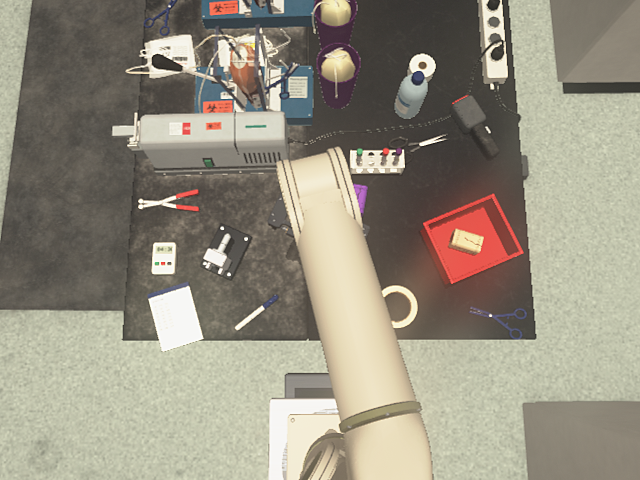

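```bash
python3 -c "
from bench import ticket
print(ticket.close_job())"
```

```text
the job is handed in; nothing more can be done
None
```

I finished the job and handed it in at about 35.5 s of the 72 s allowed.

- **Cracked insert:** I lowered the cream insert into the red bin and let it go. The last top view shows it lying inside.
- **Feeling for the bore:** The first end of the blue insert stopped at the pin's tip with about 13 N, so that was the closed end. The wrist could not turn it the whole way round at the gauge within its joint range. I set it on the bench, gripped it again half a turn round, and tried the other end.
- **Proving the bore:** That end slid on with no noticeable force until it stopped at the shoulder with about 12 N. It stopped 48 mm deeper than the closed end did, as the gauge dimensions say it should.
- **Bore up:** The moves cannot tilt the tool, so I gripped near the bored end at 3 N and lifted, letting the insert swing down. It stuck about 20–25° past vertical. I straightened it against the bench, stood it on its closed end, and gripped it again at mid-length with 25 N.

**Last checks:** The insert is held about 0.19 m above the bench, bore up. It looks the same in the wrist camera as it did standing flat on the bench, upright to within a few degrees. It is well clear of the gauge and the bin. As far as the cameras show, the other things are where they were; the arm partly hides the purple look-alike and the tape roll in the last top view. No check failed or disagreed.

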